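# Load a lapping plate onto the three-stud spindle

## Task

Get the bench lapping machine ready: slide the red thumb latch away from the robot so that the spring-loaded clear cover pops open, then pick up the three-holed lapping plate (it has a black grip bar), turn it so that all three holes line up with the spindle's studs, and lower it gently until it lies flat and fully home on the spindle. Let go of it, leave the cover open, and do not push the jar, bur block, oil bottle or wooden tray about.

Things in the scene. Friction and masses are not known exactly. Their poses are not given: they have to be found in the camera images.
- spindle_face (a point): Grey spindle flange, 104 mm across, under the cover. Origin: centre of its flat top, on the spindle axis, 54 mm above the bench; z up. Three brass studs, 10 mm thick, stand 22 mm above the face (last 6 mm taper to 4 mm) on a circle of 40 mm radius, at 0, 120 and 240 degrees from this frame's x axis. Stiff to turn (0.4 N m).
- latch_tab (a point): Red thumb tab, 14 (x) by 22 (y) by 22 mm high, on a steel slide 26 by 22 mm. Origin: the tab's centre, 61 mm above the bench; the slide's top is 10 mm below it. x: the way it slides to release, roughly away from the robot; +y: to the cover, whose wall stands 27 mm off. Free room for fingers before and behind it along x. The spindle axis is 105 mm away in y.
- latch (a joint): Slide of the latch, m: 0 = cover locked, grows along the latch tab's x axis; the cover is free beyond about 0.016, the stop is at 0.026. It starts at 0 to 0.004, stays where it is left (about 2 N to move).
- cover (a joint): Hinge of the clear dust cover (160 by 160 mm, top 112 mm above the bench), rad: 0 shut, 1.85 open at its stop. Once free a weak spring (3 N at the edge) opens it in about 1 s; it waits if a gripper is in its way. Hinged 82 mm from the spindle axis on the side far from the latch: the edge by the latch rises. Open, it stands wholly beyond the hinge, up to 205 mm above the bench.
- plate_grip (a point): Lapping plate: aluminium disc 130 mm across, 8 mm thick, 0.4 kg, three 13 mm holes at 40 mm radius, at 0, 120, 240 degrees from its x axis; on it a black bar grip 46 (x) by 18 (y) by 40 mm high. Origin: on its axis 28 mm above the underside, 20 mm below the grip's top; z up. Lies flat, grip up. Fully home: origin 28 mm above the spindle face. Any of the three matches will do.
- lapper: The green lapping machine, fixed to the bench: base 190 mm (x) by 217 mm (y), its top 40 mm above the bench. Origin on the spindle axis at bench height; x is the latch's sliding direction, the latch is on the -y side, the cover's hinge on the +y side.
- jar_middle (a point): Bystander: amber glass jar with grey cap, 68 mm across, 85 mm high; origin at its middle.
- bur_block_middle (a point): Bystander: dark wooden block 85 by 60 by 40 mm with steel burs standing in it, 68 mm high in all; origin in its axis 30 mm above the bench.
- oil_middle (a point): Bystander: white oil bottle 56 mm across, 170 mm high, standing close between the machine and the plate; origin half-way up.
- tray_middle (a point): Bystander: open wooden tray 100 by 80 by 40 mm; origin at its centre half-way up.

How it is judged:
On the way, in this order (a step that is already met when the one before it is completed fails the run):
1. the latch is slid back and the cover has sprung open (value of joint cover above 1.4 rad and value of joint latch above 0.012 m), for 0.2 s.
2. the plate is fully down on the spindle with the studs through its holes (horizontal distance between plate_grip and spindle_face below 0.005 m and z of plate_grip in the frame of spindle_face below 0.031 m and angle between plate_grip's own z axis and vertical below 0.05 rad), for 0.2 s.
At the end, for the whole second after the job is handed in: The plate lies flat on the spindle face with all three studs through its holes: its axis within 5 mm of the spindle's, its underside within 3 mm of the face, tilted less than 0.05 rad, released; the cover still open (over 1.4 rad) (all of step 2 and value of joint cover above 1.4 rad); the robot touches nothing.
It fails at once if the amber glass jar is pushed more than 25 mm or tipped (distance of jar_middle from where it was at the start of the episode above 0.025 m or angle between jar_middle's own z axis and vertical above 0.35 rad).
It fails at once if the bur block is pushed more than 25 mm or tipped (distance of bur_block_middle from where it was at the start of the episode above 0.025 m or angle between bur_block_middle's own z axis and vertical above 0.35 rad).
It fails at once if the oil bottle is pushed more than 25 mm or tipped (distance of oil_middle from where it was at the start of the episode above 0.025 m or angle between oil_middle's own z axis and vertical above 0.35 rad).
It fails at once if the wooden tray is pushed more than 25 mm or tipped (distance of tray_middle from where it was at the start of the episode above 0.025 m or angle between tray_middle's own z axis and vertical above 0.35 rad).
It fails at once if the plate is dropped or rammed onto the machine (over 60 N) (contact force between plate and lapper above 60 N).
It also fails if it takes over 56 s, if anything falls off the work surface, if the arm or the gripper's body presses on something with over 40 N, if the wrist force passes 120 N, or if a joint passes its speed limit or range.

## Robot

A 6-joint arm with a two-finger parallel gripper is mounted at the origin on the work surface. World frame = base frame: x ahead of the robot, y to its left, z up, the work surface at z = 0. Lengths are in m, angles in rad, forces in N, time in s.
With the tool pointing down it reaches from about 0.3 to 0.875 m from the base axis. Payload 4.2 kg.
Tool frame: the origin (TCP) lies on the centre line of the jaws, within the pads' length; the fingertips stand 11 mm ahead of it and the grasp point (between the pads) lies 8 mm behind it; y points along the fingers, x is the direction in which the jaws open and shut, and the axes are right-handed (so a half turn about y gives the same grasp; the last joint's range is limited). The gripper opens to 85 mm and grips with 20 to 120 N. Pads are 22 mm wide; open, the fingers measure 114 mm over their backs; the gripper's body (76 mm by 85 mm) begins 54 mm behind the grasp point. The pads swing forward as they close: fully open they stand 13 mm farther back than shut.
Start: joints at [-1.326, 0.32, 1.565, -0, 1.257, -0.02], TCP at [0.15, -0.555, 0.242] pointing down, gripper open.
Joint ranges: [-3.11, 3.11], [-0.84, 2.01], [0.21, 2.61], [-1.34, 4.49], [0.05, 2.63], [-2.56, 2.56]. Speed limits (rad/s): [2.57, 2.57, 3.14, 3.14, 3.14, 3.14].

## Interface

Orientations are given as a unit quaternion [w, x, y, z].
In Python, from plant import * gives the robot as it stands.
- The arm moves only by the tool send_rows, never from a script. Its argument "rows" is a list of rows, each a list of 7 numbers: the shift along the world's x, y, z in units of 75 mm (1.0 is 75 mm), then the turn, a rotation vector about the world's x, y, z in units of 30 degrees (1.0 is 30 degrees), then the finger opening in mm, from 0 to 85.4. A call has 1 to 8 rows; each row shifts and turns the commanded pose from where the row before left it; what a row does not reach is not made up. A row lasts 1/10 s, in which the tool goes at most 50 mm and 8.59 degrees, less where a joint would pass 70% of its speed; a pose out of reach is approached as far as the arm can. A call with a number of a shift or a turn outside -1 to 1 is refused whole. A call with a gripper value outside its range is refused whole. The fingers move at their own pace and stop on an object; "newtons" is the grip in N (left out, the last holds). Time passes only in rows, so rows that do not move let the fingers close. It gives the time, the measured TCP pose, the force and the opening at its end, in the units of the state.
- state(): the state, without advancing time (a new reading comes with each control period).
- capture(name): name is "scene" or "top" or "wrist"; returns a dict with "color" (400x640x3 uint8, blue, green, red), "fx", "fy", "cx", "cy" (pixels), "R" (3x3) and "t" (3): a world point X has camera coordinates R X + t; the wrist camera has in their place "T_tool_cam" (4x4, takes a point from camera to tool coordinates, whose origin is the TCP and whose axes are the tool frame's). Camera axes: x right, y down, z forward; pixel columns grow to the right and rows downward; lengths in m; the calibration is good to about 2 mm. A picture is of the moment at which its call begins: read the wrist's pose just before it. There is no depth.
- sign_off(): hands the job in, once; it reports no verdict.
Trained networks look in a picture, given as the dict that the camera call returned (one of the last four; its "shot" number tells which), for a name from the list of things; names that differ only in an ending like _2 or _b are one class to them, and where a whole thing is asked for, a point or a joint stands for the part that bears it (a point fixed in the world has none). Each returns a list of dicts, best first, with "confidence" (0 to 1); they miss things now and then, are a little off and sometimes report something else, mostly with a low value. They report only what shows in the picture. A call takes as long as a camera call.
- look_for(target, picture): "position" ([x, y, z] in m, in world coordinates, good to about 4 mm: the middle of the surface that is visible of it).
- cut_out(target, picture): "pixels" (400x640 bool, what is visible of it).
- spot_point(target, picture): "position" ([x, y, z] in m, in world coordinates, good to about 4 mm: a listed point, or the origin of a listed thing).
The state is a dict: "clock": time; "q": joint angles; "qd": joint speeds; "joint_efforts": joint torques, N m; "tool_pos": TCP position; "ee_rot": TCP orientation; "ft_force": force on the tool from outside, world axes, zero at the start; "ft_torque": the same for the moment, N m; "opening": finger opening in m.
Only numpy, scipy, OpenCV 4.12 (cv2) and the standard library are available. Lean on these libraries where they do the work, as an engineer would, in place of code of your own. Each camera call takes 0.05 s, during which the arm holds its last target.

## Working session

There is one attempt and no reset: what is moved stays moved. The work goes in short steps, Python scripts to look and compute and a tool call to move; the robot and the scene stay as the last step left them, time stands still between calls to the robot, and variables do not carry over. Pictures are saved under pics/ and viewed, and the job is handed in when it is done.

Besides the shell and the picture viewer there is one more tool, called after ">>>" as name([rows], argument=value, ...), one row to a line, values as JSON. send_rows: Moves the arm, as the interface text tells. Shifts and turns lie within -1 to 1; 1 stands for 75 mm of shift or 30 degrees of turn. Its arguments: {"type":"object","properties":{"rows":{"type":"array","items":{"type":"array","items":{"type":"number"}}},"newtons":{"type":"number"}},"required":["rows"]}

```bash
ls; mkdir -p pics; cat > h.py <<'E'
from plant import *
import numpy as np, cv2
def save(c,n): cv2.imwrite('pics/'+n+'.png',c['color'])
E
python3 - <<'E'
from h import *
s=state(); print(s)
for n in ['scene','top']:
    c=capture(n); save(c,n+'0')
    for t in ['spindle_face','latch_tab','plate_grip','lapper','jar_middle','bur_block_middle','oil_middle','tray_middle']:
        print(n,t,[(np.round(d['position'],3),round(d['confidence'],2)) for d in spot_point(t,c)[:2]])
E
```

```text
pics
{'clock': 0.0, 'q': array([-1.32603179e+00,  3.20301599e-01,  1.56569908e+00,  2.64683549e-06,
        1.25740436e+00, -1.99972525e-02]), 'qd': array([ 0.00053266,  0.00098146,  0.00047126,  0.00012075, -0.00027478,
       -0.00059902]), 'joint_efforts': array([ 1.50184365e-03, -4.15521741e+01, -2.34162730e+01,  1.15294538e-04,
        8.34311591e-03,  7.26735578e-07]), 'tool_pos': array([ 0.15035509, -0.5545086 ,  0.24146889]), 'ee_rot': array([ 0.56202222, -0.56122198,  0.43012848, -0.42912749]), 'ft_force': array([-0.24605205,  0.54495881,  0.7094294 ]), 'ft_torque': array([ 0.0286448 , -0.02499797,  0.03952774]), 'opening': 0.08527066169126853}
scene spindle_face []
scene latch_tab [(array([0.497, 0.172, 0.062]), 0.47)]
scene plate_grip [(array([ 0.636, -0.153,  0.028]), 0.96)]
scene lapper [(array([0.531, 0.272, 0.003]), 0.61)]
scene jar_middle []
scene bur_block_middle [(array([ 0.525, -0.374,  0.034]), 0.96)]
scene oil_middle [(array([ 0.578, -0.034,  0.081]), 0.89), (array([ 0.637, -0.153,  0.029]), 0.33)]
scene tray_middle [(array([ 0.755, -0.297,  0.018]), 0.75)]
top spindle_face []
top latch_tab [(array([0.5  , 0.176, 0.062]), 0.45)]
top plate_grip [(array([ 0.632, -0.149,  0.031]), 0.95)]
top lapper [(array([ 0.529,  0.27 , -0.003]), 0.97)]
top jar_middle [(array([ 0.447, -0.176,  0.039]), 0.78)]
top bur_block_middle [(array([ 0.522, -0.376,  0.029]), 0.89)]
top oil_middle [(array([ 0.58 , -0.037,  0.086]), 0.75)]
top tray_middle [(array([ 0.754, -0.302,  0.02 ]), 0.97), (array([ 0.444, -0.174,  0.04 ]), 0.47)]
```

View pics/scene0.png

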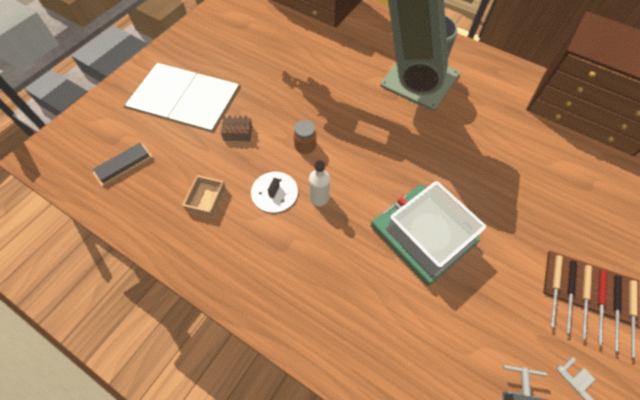

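View pics/top0.png

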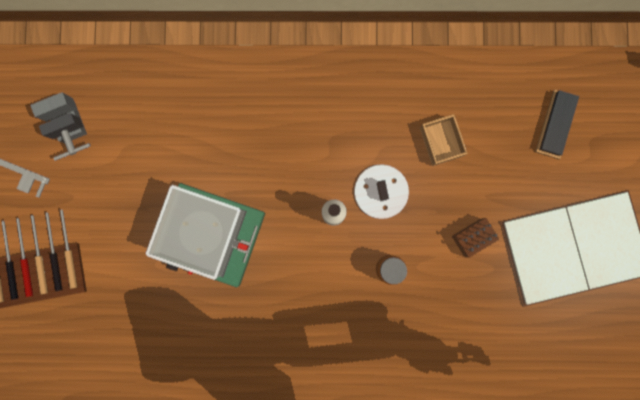

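```bash
python3 - <<'E'
from h import *
c=capture('top'); np.save('top_cal.npy',{k:c[k] for k in ['fx','fy','cx','cy','R','t']},allow_pickle=True)
print({k:c[k] for k in ['fx','fy','cx','cy','R','t']})
im=c['color']
a=cv2.resize(im[170:300,130:280],None,fx=5,fy=5,interpolation=cv2.INTER_CUBIC)
cv2.imwrite('pics/topm.png',a[:600])
a=cv2.resize(im[155:230,310:420],None,fx=7,fy=7,interpolation=cv2.INTER_CUBIC)
cv2.imwrite('pics/topp.png',a)
for t in ['lapper','latch_tab','plate_grip','cover']:
    for d in cut_out(t,c)[:1]:
        m=d['pixels'].astype(np.uint8); cn=max(cv2.findContours(m,0,2)[0],key=cv2.contourArea)
        print(t,d['confidence'],m.sum(),cv2.minAreaRect(cn), cv2.boundingRect(cn))
E
```

```text
{'fx': 507.26696812192404, 'fy': 507.26696812192404, 'cx': 319.45273388717266, 'cy': 206.17167550796538, 'R': array([[ 0.00864374, -0.99983564, -0.01593654],
       [-0.99777783, -0.00757082, -0.06619725],
       [ 0.06606572,  0.01647332, -0.99767928]]), 't': array([-0.00997903,  0.59262117,  1.19787566])}
lapper 0.75 8096 ((204.33575439453125, 236.0766143798828), (100.98507690429688, 86.0338134765625), 19.983104705810547) (145, 183, 120, 105)
latch_tab 0.65 158 ((240.55003356933594, 245.35000610351562), (16.4438419342041, 11.067971229553223), 18.434947967529297) (232, 240, 18, 13)
plate_grip 0.75 2223 ((381.60003662109375, 191.80001831054688), (52.771202087402344, 52.771202087402344), 26.56505012512207) (355, 165, 54, 54)
cover 0.74 5991 ((195.29196166992188, 232.69708251953125), (80.65135955810547, 76.63587951660156), 19.98310661315918) (147, 185, 97, 95)
```

View pics/topm.png

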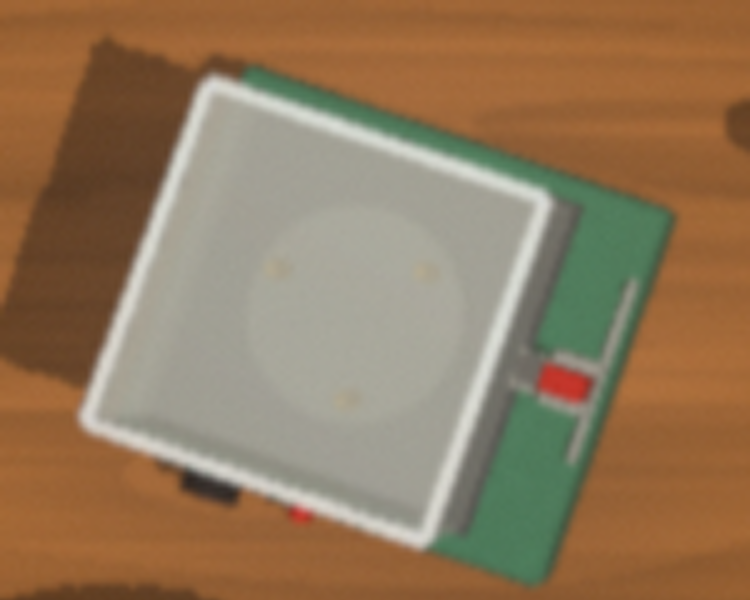

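View pics/topp.png

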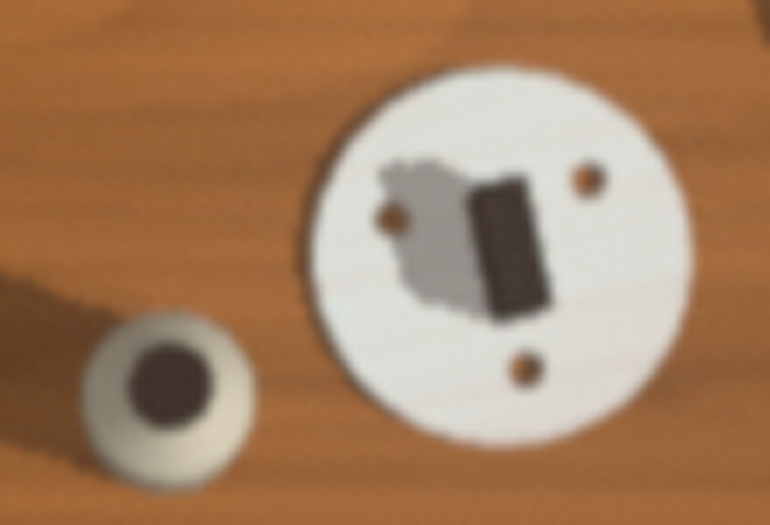

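```bash
cat >> h.py <<'E'
def ray(c,uv,z):
    """intersect pixel with plane z in world (fixed cams or dict with R,t)"""
    uv=np.atleast_2d(np.array(uv,float)); d=np.c_[(uv[:,0]-c['cx'])/c['fx'],(uv[:,1]-c['cy'])/c['fy'],np.ones(len(uv))]
    C=-c['R'].T@c['t']; w=d@c['R']
    return C+w*((z-C[2])/w[:,2])[:,None]
E
python3 - <<'E'
from h import *
c=np.load('top_cal.npy',allow_pickle=True).item()
def crop(p,x0,y0,f): return (np.array(p,float)+.5)/f-.5+[x0,y0]
st=crop([(277,268),(427,270),(347,398)],130,170,5)
for z in (.054,.070):
    w=ray(c,st,z); ctr=w.mean(0); d=w-ctr
    print('stud',w.round(4),ctr.round(4),np.degrees(np.arctan2(d[:,1],d[:,0])).round(1),np.linalg.norm(d[:,:2],axis=1).round(4))
h=crop([(527,370),(589,180),(393,219)],310,155,7)
w=ray(c,h,.004); ctr=w.mean(0); d=w-ctr
print('hole',w.round(4),ctr.round(4),np.degrees(np.arctan2(d[:,1],d[:,0])).round(1),np.linalg.norm(d[:,:2],axis=1).round(4))
e=ray(c,crop([(430,545),(548,195),(210,78),(85,422)],130,170,5),.112); print('cover',e.round(4),e.mean(0))
for i in range(4):
    v=e[(i+1)%4]-e[i]; print(np.degrees(np.arctan2(v[1],v[0])),np.linalg.norm(v))
e=ray(c,crop([(545,585),(675,212)],130,170,5),.04); v=e[1]-e[0]; print('base',e,np.degrees(np.arctan2(v[1],v[0])))
print('tab',ray(c,crop([(566,384)],130,170,5),.072))
E
```

```text
stud [[0.5481 0.3081 0.054 ]
 [0.5478 0.2378 0.054 ]
 [0.4879 0.2738 0.054 ]] [0.5279 0.2732 0.054 ] [ 59.9 -60.8 179.2] [0.0403 0.0406 0.04  ]
stud [[0.5477 0.3036 0.07  ]
 [0.5473 0.2342 0.07  ]
 [0.4882 0.2697 0.07  ]] [0.5277 0.2692 0.07  ] [ 59.9 -60.8 179.2] [0.0398 0.0401 0.0395]
hole [[ 0.5919 -0.1636  0.004 ]
 [ 0.6582 -0.1851  0.004 ]
 [ 0.6441 -0.1171  0.004 ]] [ 0.6314 -0.1552  0.004 ] [-168.1  -48.1   71.6] [0.0404 0.0401 0.0402]
cover [[0.4249 0.2208 0.112 ]
 [0.5798 0.1716 0.112 ]
 [0.631  0.324  0.112 ]
 [0.4775 0.3754 0.112 ]] [0.52828433 0.27295675 0.112     ]
-17.612839596853597 0.16254725608326942
71.4294689220059 0.16078010326143527
161.505123823304 0.16190467302829165
-108.78809327373789 0.1632843268337757
base [[0.4012089  0.1821518  0.04      ]
 [0.57655036 0.12394266 0.04      ]] -18.364923677799023
tab [[0.49556239 0.1687075  0.072     ]]
```

```bash
cat >> h.py <<'E'
from scipy.spatial.transform import Rotation as Ro
def tool():
    s=state(); q=s['ee_rot']; return s,np.array(s['tool_pos']),Ro.from_quat([q[1],q[2],q[3],q[0]]).as_matrix()
def pr():
    s,p,R=tool(); print('t',round(s['clock'],2),'p',p.round(4),'F',s['ft_force'].round(2),'T',s['ft_torque'].round(2),'op',round(s['opening'],4),'q',np.round(s['q'],3)); 
    print('xaxis yaw',np.degrees(np.arctan2(R[1,0],R[0,0])).round(2),'approach',R[:,1].round(4)); return s,p,R
E
python3 -c "
from h import *
pr()"
```

```text
t 1.15 p [ 0.1505 -0.555   0.2423] F [-0.13 -0.29 -0.04] T [-0.02 -0.04  0.  ] op 0.0854 q [-1.326  0.32   1.564  0.     1.257 -0.02 ]
xaxis yaw -74.83 approach [ 0. -0. -1.]
```

>>> send_rows([
  [0.2,0.49,0,0,0,0.235,0],
  [0.2,0.49,0,0,0,0.235,0],
  [0.2,0.49,0,0,0,0.235,0],
  [0.2,0.49,0,0,0,0.235,0],
  [0.2,0.49,0,0,0,0.235,0],
  [0.2,0.49,0,0,0,0.235,0],
  [0.2,0.49,0,0,0,0.235,0],
  [0.2,0.49,0,0,0,0.235,0],
])

```text
clock: 1.95
tool_pos: [0.2708, -0.2595, 0.2425]
ee_rot: [-0.698, 0.698, -0.111, 0.112]
ft_force: [0.7, -0.0, 0.4]
opening: -0.0003
```

>>> send_rows([
  [0.2,0.49,0,0,0,0,0],
  [0.2,0.49,0,0,0,0,0],
  [0.2,0.49,0,0,0,0,0],
  [0.2,0.49,0,0,0,0,0],
  [0.2,0.49,0,0,0,0,0],
  [0.2,0.49,0,0,0,0,0],
  [0.2,0.49,0,0,0,0,0],
  [0.2,0.49,0,0,0,0,0],
])

```text
clock: 2.75
tool_pos: [0.3909, 0.0347, 0.2427]
ee_rot: [0.698, -0.698, 0.113, -0.113]
ft_force: [0.5, 0.4, -0.4]
opening: -0.0
```

>>> send_rows([
  [0.2,0.49,0,0,0,0,0],
  [0.2,0.49,0,0,0,0,0],
  [0.2,0.49,0,0,0,0,0],
  [0.2,0.49,0,0,0,0,0],
  [0,0,0,0,0,0,0],
  [0,0,0,0,0,0,0],
])

```text
clock: 3.35
tool_pos: [0.4503, 0.1803, 0.242]
ee_rot: [-0.698, 0.698, -0.113, 0.112]
ft_force: [0.4, 0.3, -1.7]
opening: 0.0001
```

```bash
cat >> h.py <<'E'
def wrist(name):
    s,p,R=tool(); c=capture('wrist'); save(c,name)
    T=c['T_tool_cam']; Rwc=R@T[:3,:3]; twc=R@T[:3,3]+p
    c['R']=Rwc.T; c['t']=-Rwc.T@twc; return c
E
python3 -c "
from h import *
pr()
c=wrist('w1')
for t in ['latch_tab','spindle_face','lapper']:
    print(t,[(np.round(d['position'],4),round(d['confidence'],2)) for d in spot_point(t,c)[:2]])
"
```

```text
t 3.35 p [0.4503 0.1803 0.242 ] F [ 0.38  0.32 -1.71] T [-0.02  0.03 -0.01] op 0.0001 q [ 3.580e-01  1.790e-01  1.760e+00 -1.000e-03  1.204e+00  6.780e-01]
xaxis yaw -18.33 approach [-9.e-04 -9.e-04 -1.e+00]
latch_tab []
spindle_face []
lapper [(array([ 0.5295,  0.2712, -0.001 ]), 0.88)]
```

View pics/w1.png

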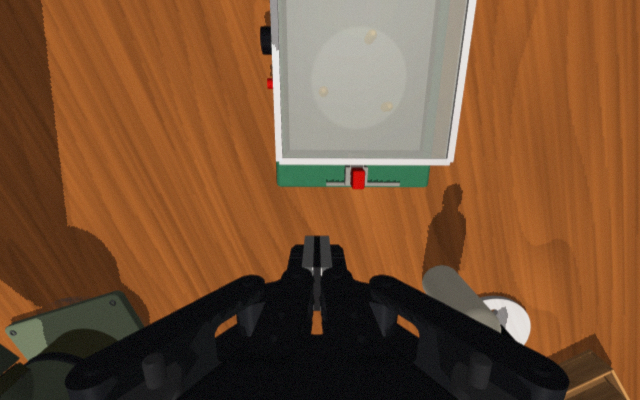

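```bash
python3 - <<'E'
from h import *
c=wrist('w2')
a=cv2.resize(c['color'][140:200,260:440],None,fx=4,fy=4,interpolation=cv2.INTER_CUBIC); cv2.imwrite('pics/w2c.png',a)
hsv=cv2.cvtColor(c['color'],cv2.COLOR_BGR2HSV); m=((hsv[...,1]>200)&((hsv[...,0]<6)|(hsv[...,0]>174))&(hsv[...,2]>120)); m[:,:300]=0
v,u=np.nonzero(m); print(u.min(),u.max(),v.min(),v.max(),u.mean(),v.mean())
p=ray(c,[(u.mean(),v.mean()),(u.min()-.5,180),(u.max()+.5,180)],.068); print(p)
s,tp,R=tool(); ex=np.array([.949,-.316]); ey=np.array([.316,.949])
print([( (q[:2]-tp[:2])@ex,(q[:2]-tp[:2])@ey) for q in p])
E
```

```text
352 363 169 187 357.75233644859816 178.0841121495327
[[0.49662374 0.17195669 0.068     ]
 [0.48933836 0.17206965 0.068     ]
 [0.50215397 0.16779276 0.068     ]]
[(np.float64(0.04631588482345794), np.float64(0.007990357034018562)), (np.float64(0.03936637090316608), np.float64(0.005795375692341998)), (np.float64(0.05287988180423538), np.float64(0.005786338801720152))]
```

View pics/w2c.png

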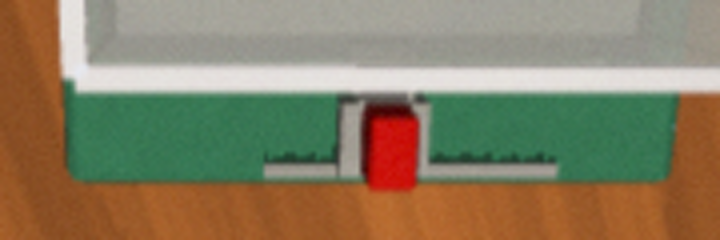

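>>> send_rows([
  [0.01,0.04,-0.4,0,0,0,0],
  [0,0,-0.4,0,0,0,0],
  [0,0,-0.4,0,0,0,0],
  [0,0,-0.4,0,0,0,0],
  [0,0,-0.35,0,0,0,0],
  [0,0,-0.25,0,0,0,0],
  [0,0,-0.12,0,0,0,0],
  [0,0,0,0,0,0,0],
])

```text
clock: 4.4
tool_pos: [0.4507, 0.1823, 0.0677]
ee_rot: [-0.698, 0.698, -0.114, 0.113]
ft_force: [0.5, -0.1, -0.8]
opening: 0.0001
```

>>> send_rows([
  [0.126,-0.042,0,0,0,0,0],
  [0.126,-0.042,0,0,0,0,0],
  [0,0,0,0,0,0,0],
])

```text
clock: 4.7
tool_pos: [0.4728, 0.1767, 0.0695]
ee_rot: [0.699, -0.697, 0.112, -0.115]
ft_force: [0.6, 0.2, -0.5]
opening: 0.0001
```

```bash
python3 - <<'E'
from h import *
pr(); c=wrist('w3')
E
```

```text
t 4.7 p [0.4728 0.1767 0.0695] F [ 0.64  0.23 -0.54] T [-0.05 -0.04 -0.05] op 0.0001 q [ 0.335  0.389  1.961 -0.     0.787  0.658]
xaxis yaw -18.49 approach [ 0.0041  0.0012 -1.    ]
```

View pics/w3.png

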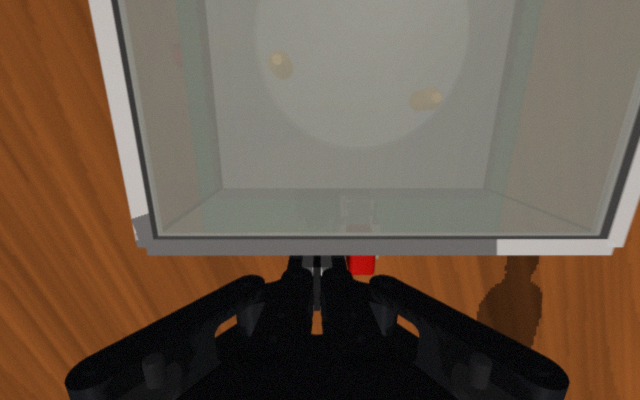

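>>> send_rows([
  [0.06,-0.02,0,0,0,0,0],
  [0.06,-0.02,0,0,0,0,0],
  [0.06,-0.02,0,0,0,0,0],
  [0,0,0,0,0,0,0],
])

```text
clock: 5.15
tool_pos: [0.484, 0.172, 0.0683]
ee_rot: [-0.698, 0.698, -0.113, 0.113]
ft_force: [-0.1, 0.5, 0.4]
opening: 0.0001
```

>>> send_rows([
  [0.06,-0.02,0,0,0,0,0],
  [0.05,-0.017,0,0,0,0,0],
  [0,0,0,0,0,0,0],
])

```text
clock: 5.45
tool_pos: [0.4927, 0.1693, 0.0683]
ee_rot: [0.698, -0.698, 0.113, -0.114]
ft_force: [0.1, 0.1, 0.5]
opening: 0.0001
```

```bash
python3 - <<'E'
from h import *
pr(); c=wrist('w4')
E
```

```text
t 5.45 p [0.4927 0.1693 0.0683] F [0.06 0.11 0.53] T [-0.01  0.05 -0.06] op 0.0001 q [ 3.090e-01  4.120e-01  1.923e+00 -1.000e-03  8.050e-01  6.310e-01]
xaxis yaw -18.43 approach [ 1.1e-03 -2.0e-04 -1.0e+00]
```

View pics/w4.png

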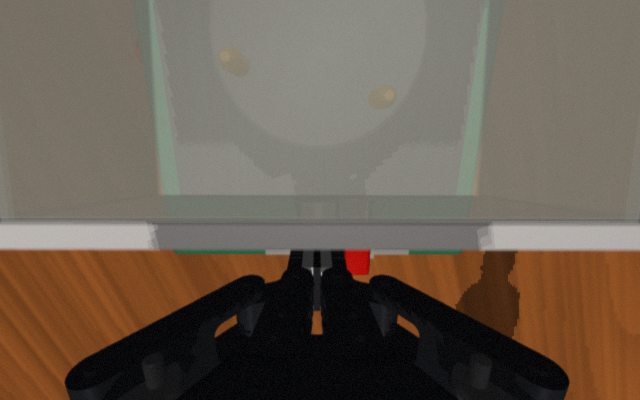

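>>> send_rows([
  [0.05,-0.017,0,0,0,0,0],
  [0,0,0,0,0,0,0],
])

```text
clock: 5.7
tool_pos: [0.4962, 0.1681, 0.0683]
ee_rot: [0.698, -0.698, 0.113, -0.113]
ft_force: [0.9, -0.4, 0.1]
opening: 0.0004
```

>>> send_rows([
  [-0.06,0.02,0,0,0,0,0],
  [-0.1,-0.3,0.0,0,0,0,0],
  [-0.15,-0.5,0.05,0,0,0,0],
  [-0.15,-0.5,0.1,0,0,0,0],
  [-0.15,-0.5,0.3,0,0,0,40],
  [0,-0.2,0.5,0,0,0,85],
  [0,0,0.5,0,0,0,85],
  [0,0,0.5,0,0,0,85],
])

```text
clock: 6.5
tool_pos: [0.4494, 0.019, 0.2162]
ee_rot: [-0.698, 0.698, -0.114, 0.114]
ft_force: [1.1, 0.2, -0.3]
opening: 0.0582
```

```bash
python3 - <<'E'
from h import *
pr(); c=capture('top'); save(c,'top1')
E
```

```text
t 6.5 p [0.4494 0.019  0.2162] F [ 1.13  0.16 -0.3 ] T [0.05 0.02 0.02] op 0.0582 q [ 0.017  0.143  1.874 -0.     1.124  0.34 ]
xaxis yaw -18.51 approach [ 6.e-04 -2.e-04 -1.e+00]
```

View pics/top1.png

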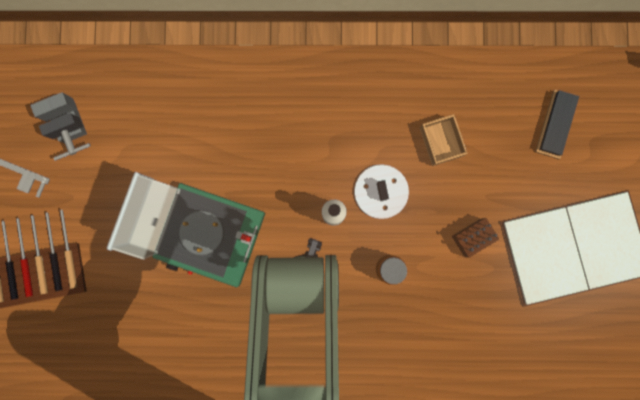

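>>> send_rows([
  [0.2,-0.2,0.3,0,0,-0.25,50],
  [0.3,-0.3,0.3,0,0,-0.25,50],
  [0.35,-0.34,0,0,0,-0.25,50],
  [0.35,-0.34,0,0,0,-0.25,50],
  [0.35,-0.34,0,0,0,-0.25,50],
  [0.35,-0.33,0,0,0,-0.25,50],
  [0.3,-0.27,0,0,0,-0.25,50],
  [0.23,-0.2,0,0,0,-0.24,50],
])

```text
clock: 7.35
tool_pos: [0.6332, -0.1556, 0.2588]
ee_rot: [-0.548, 0.548, -0.447, 0.447]
ft_force: [0.3, -0.5, -1.3]
opening: 0.0498
```

>>> send_rows([
  [0,0,0,0,0,0,50],
  [0,0,0,0,0,0,50],
])

```text
clock: 7.55
tool_pos: [0.6317, -0.154, 0.2588]
ee_rot: [-0.549, 0.55, -0.446, 0.445]
ft_force: [-0.4, 0.2, 0.4]
opening: 0.05
```

```bash
python3 - <<'E'
from h import *
pr(); c=wrist('w5')
np.save('w5.npy',{k:c[k] for k in ['fx','fy','cx','cy','R','t']},allow_pickle=True)
print([(np.round(d['position'],4),round(d['confidence'],2)) for d in spot_point('plate_grip',c)[:2]])
c=capture('top'); save(c,'top2'); a=cv2.resize(c['color'][170:300,130:280],None,fx=5,fy=5,interpolation=cv2.INTER_CUBIC)
cv2.imwrite('pics/top2m.png',a[:600])
print([(np.round(d['position'],4),round(d['confidence'],2)) for d in spot_point('spindle_face',c)[:2]])
E
```

```text
t 7.55 p [ 0.6317 -0.154   0.2588] F [-0.39  0.21  0.41] T [ 0.   -0.07 -0.03] op 0.05 q [-0.257  0.432  1.348  0.     1.363  1.105]
xaxis yaw -78.03 approach [-1.5e-03  6.0e-04 -1.0e+00]
[(array([ 0.6325, -0.1535,  0.0251]), 0.78)]
[(array([0.5287, 0.273 , 0.0539]), 0.77), (array([ 0.5256, -0.3741,  0.0308]), 0.45)]
```

View pics/w5.png

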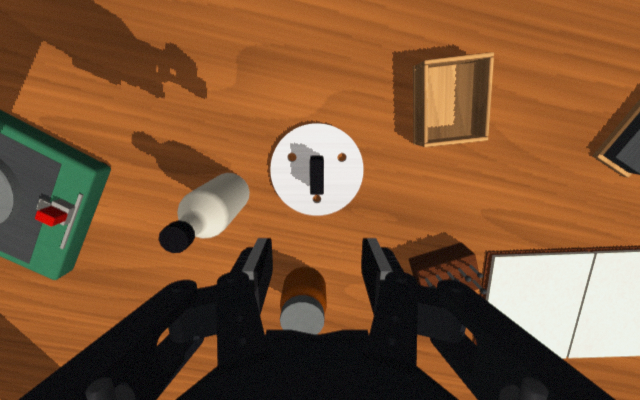

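View pics/top2m.png

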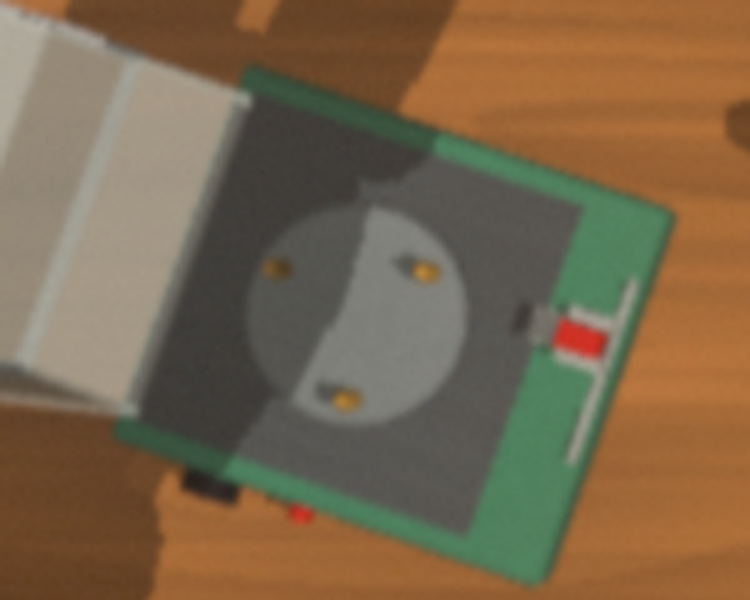

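```bash
python3 - <<'E'
from h import *
im=cv2.imread('pics/w5.png')
cv2.imwrite('pics/w5c.png',cv2.resize(im[115:225,260:375],None,fx=5,fy=5,interpolation=cv2.INTER_CUBIC))
im=cv2.imread('pics/top2.png')
E
```

```text
(no output)
```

View pics/w5c.png

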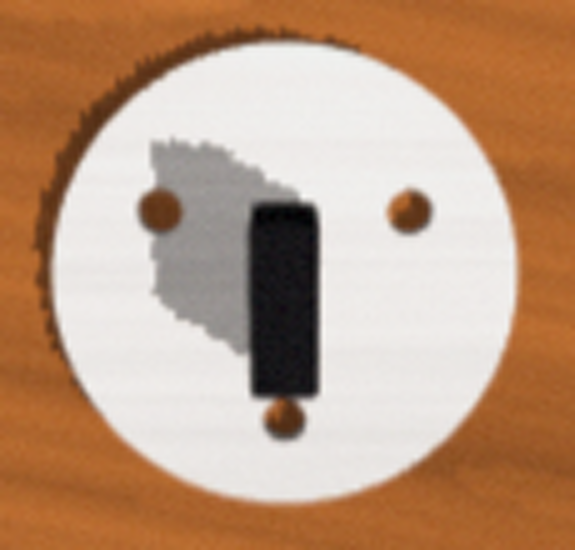

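```bash
python3 - <<'E'
from h import *
def crop(p,x0,y0,f): return (np.array(p,float)+.5)/f-.5+[x0,y0]
def phase(w,z=''):
    ctr=w.mean(0); d=w-ctr; a=np.degrees(np.arctan2(d[:,1],d[:,0])); print(z,ctr.round(4),a.round(1),'mean mod120',np.degrees(np.angle(np.exp(1j*np.radians(a*3)).mean()))/3,np.linalg.norm(d[:,:2],axis=1).round(4))
c=np.load('w5.npy',allow_pickle=True).item()
phase(ray(c,crop([(160,211),(409,211),(284,418)],260,115,5),.006),'holes wrist')
p=ray(c,crop([(285,272)],260,115,5),.008);print('disc',p)
c=np.load('top_cal.npy',allow_pickle=True).item()
phase(ray(c,crop([(277,268),(426,271),(346,399)],130,170,5),.076),'stud tips top')
print('face',ray(c,crop([(357,316)],130,170,5),.054))
E
```

```text
holes wrist [ 0.6323 -0.1529  0.006 ] [  72.   -48.  -168.1] mean mod120 -48.060497892392185 [0.0397 0.0398 0.0397]
disc [[ 0.6354781  -0.15245709  0.008     ]]
stud tips top [0.5273 0.268  0.076 ] [ 59.3 -60.9 179. ] mean mod120 59.14258306391721 [0.0395 0.0397 0.0395]
face [[0.52606029 0.27004381 0.054     ]]
```

>>> send_rows([
  [0.008,0.012,-0.4,0,0,0,50],
  [0,0,-0.5,0,0,0,50],
  [0,0,-0.5,0,0,0,50],
  [0,0,-0.5,0,0,0,50],
  [0,0,-0.5,0,0,0,50],
  [0,0,-0.4,0,0,0,50],
  [0,0,-0.2,0,0,0,50],
  [0,0,0,0,0,0,50],
])

```text
clock: 8.55
tool_pos: [0.6313, -0.1527, 0.033]
ee_rot: [-0.549, 0.55, -0.447, 0.444]
ft_force: [-0.7, -0.3, -1.0]
opening: 0.05
```

>>> send_rows([
  [0,0,-0.1,0,0,0,50],
  [0,0,0,0,0,0,15],
  [0,0,0,0,0,0,15],
  [0,0,0,0,0,0,10],
  [0,0,0,0,0,0,10],
  [0,0,0,0,0,0,10],
  [0,0,0,0,0,0,10],
], newtons=60)

```text
clock: 9.25
tool_pos: [0.6335, -0.1535, 0.0285]
ee_rot: [0.549, -0.549, 0.445, -0.446]
ft_force: [-1.3, 1.3, 5.8]
opening: 0.0169
```

```bash
python3 -c "
from h import *
pr()"
```

```text
t 9.25 p [ 0.6335 -0.1535  0.0285] F [-1.26  1.25  5.82] T [ 0.18  0.13 -0.02] op 0.0169 q [-0.255  0.623  1.638  0.     0.878  1.108]
xaxis yaw -78.14 approach [ 2.3e-03 -4.0e-04 -1.0e+00]
```

>>> send_rows([
  [0,0,0.1,0,0,0,10],
  [0,0,0.2,0,0,0,10],
  [0,0,0,0,0,0,10],
  [0,0,0,0,0,0,10],
])

```text
clock: 9.65
tool_pos: [0.6329, -0.1535, 0.05]
ee_rot: [0.549, -0.549, 0.445, -0.446]
ft_force: [-0.9, 0.6, -4.7]
opening: 0.0174
```

```bash
python3 -c "
from h import *
pr(); c=wrist('w6'); pr()"
```

```text
t 9.65 p [ 0.6329 -0.1535  0.05  ] F [-0.92  0.63 -4.7 ] T [-0.03 -0.01 -0.  ] op 0.0174 q [-0.256  0.599  1.62  -0.     0.922  1.108]
xaxis yaw -78.13 approach [ 7.e-04 -3.e-04 -1.e+00]
t 9.7 p [ 0.6324 -0.1534  0.0494] F [ 0.01  0.34 -6.07] T [ 0.03 -0.01 -0.02] op 0.0167 q [-0.256  0.6    1.621 -0.     0.922  1.108]
xaxis yaw -78.13 approach [-5.e-04 -0.e+00 -1.e+00]
```

View pics/w6.png

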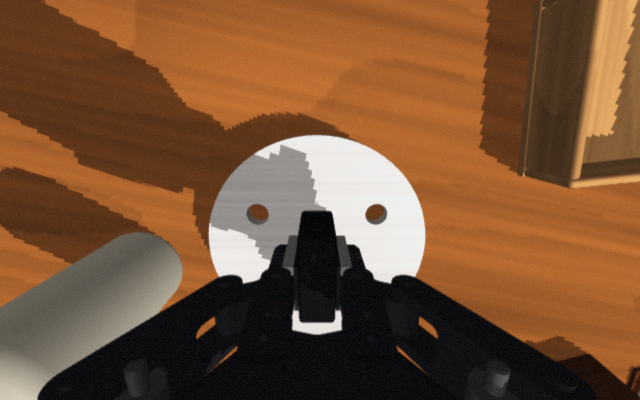

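>>> send_rows([
  [0,0,0.3,0,0,0,10],
  [0,0,0.45,0,0,0,10],
  [0,0,0.5,0,0,0,10],
  [0,0,0.5,0,0,0,10],
  [0,0,0.5,0,0,0,10],
  [0,0,0.28,0,0,0,10],
  [0,0,0,0,0,0,10],
])

```text
clock: 10.4
tool_pos: [0.6342, -0.1538, 0.2428]
ee_rot: [0.55, -0.548, 0.443, -0.448]
ft_force: [0.0, -0.4, -5.1]
opening: 0.0169
```

>>> send_rows([
  [-0.05,0.2,0,0,0,0,10],
  [-0.1,0.4,0,0,0,0,10],
  [-0.1,0.4,0,0,0,0,10],
  [-0.1,0.4,0,0,0,-0.1,10],
  [-0.1,0.4,0,0,0,-0.1,10],
  [-0.1,0.4,0,0,0,-0.1,10],
  [-0.1,0.4,0,0,0,-0.1,10],
  [-0.1,0.4,0,0,0,0,10],
])

```text
clock: 11.2
tool_pos: [0.5741, 0.0734, 0.2364]
ee_rot: [0.498, -0.501, 0.502, -0.499]
ft_force: [1.2, 0.5, -4.3]
opening: 0.0172
```

>>> send_rows([
  [-0.1,0.4,0,0,0,0,10],
  [-0.1,0.4,0,0,0,0,10],
  [-0.1,0.4,0,0,0,0,10],
  [-0.1,0.4,0,0,0,0,10],
  [-0.1,0.4,0,0,0,0,10],
  [-0.1,0.3,0,0,0,0,10],
  [0,0,0,0,0,0,10],
  [0,0,0,0,0,0,10],
])

```text
clock: 12.0
tool_pos: [0.5298, 0.2443, 0.237]
ee_rot: [-0.498, 0.502, -0.501, 0.5]
ft_force: [0.2, -0.5, -4.9]
opening: 0.0173
```

```bash
python3 -c "
from h import *
pr(); c=wrist('w7'); save(capture('scene'),'scene7')"
```

```text
t 12.0 p [0.5298 0.2443 0.237 ] F [ 0.22 -0.48 -4.92] T [-0.07 -0.05 -0.06] op 0.0173 q [ 0.413  0.339  1.55  -0.     1.258  1.984]
xaxis yaw -90.03 approach [-0.0043 -0.0023 -1.    ]
```

View pics/w7.png

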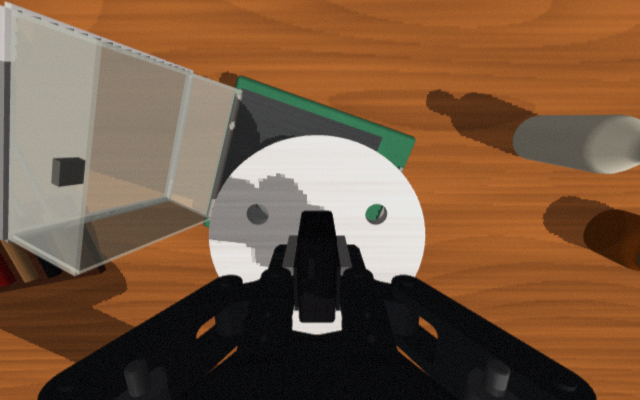

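View pics/scene7.png

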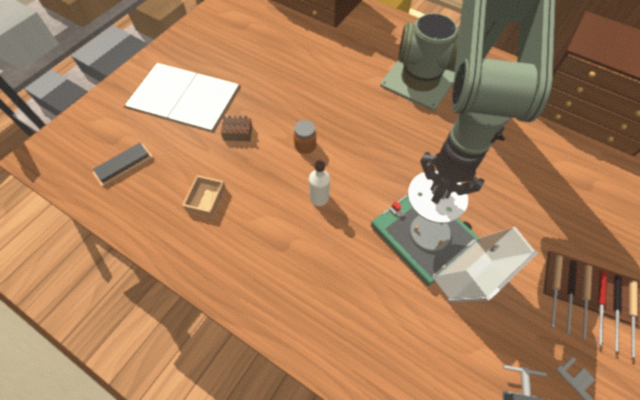

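>>> send_rows([
  [-0.3,0.1,0,0,0,0,10],
  [-0.5,0.15,0,0,0,0,10],
  [-0.5,0.1,0,0,0,0,10],
  [-0.4,0,-0.2,0,0,0,10],
  [-0.1,0,-0.2,0,0,0,10],
  [0,0,0,0,0,0,10],
  [0,0,0,0,0,0,10],
  [0,0,0,0,0,0,10],
])

```text
clock: 12.9
tool_pos: [0.3981, 0.2704, 0.2102]
ee_rot: [-0.5, 0.498, -0.501, 0.501]
ft_force: [-0.3, 0.6, -5.0]
opening: 0.0172
```

```bash
cat >> h.py <<'E'
def wrist_avg(name,n=10):
    P=[];Q=[]
    for i in range(n):
        s=state(); P.append(s['tool_pos']); q=s['ee_rot']; Q.append([q[1],q[2],q[3],q[0]]); c=capture('wrist')
    save(c,name); P=np.array(P); p=P.mean(0); print('std',P.std(0)); r=Ro.from_quat(Q).mean(); R=r.as_matrix()
    print('p',p.round(4),'yaw',np.degrees(np.arctan2(R[1,0],R[0,0])).round(2),'appr',R[:,1].round(4))
    T=c['T_tool_cam']; Rwc=R@T[:3,:3]; twc=R@T[:3,3]+p
    c['R']=Rwc.T; c['t']=-Rwc.T@twc
    np.save(name+'.npy',{**{k:c[k] for k in ['fx','fy','cx','cy','R','t','T_tool_cam']},'Rt':R,'p':p},allow_pickle=True); return c
E
python3 -c "
from h import *
c=wrist_avg('w8')
print([(np.round(d['position'],4),round(d['confidence'],2)) for d in spot_point('spindle_face',c)[:2]])
"
```

```text
std [5.14168414e-04 5.13185603e-05 2.83540206e-04]
p [0.3973 0.2704 0.2097] yaw -90.17 appr [ 8.e-04  4.e-04 -1.e+00]
[(array([0.527 , 0.2757, 0.0519]), 0.83)]
```

View pics/w8.png

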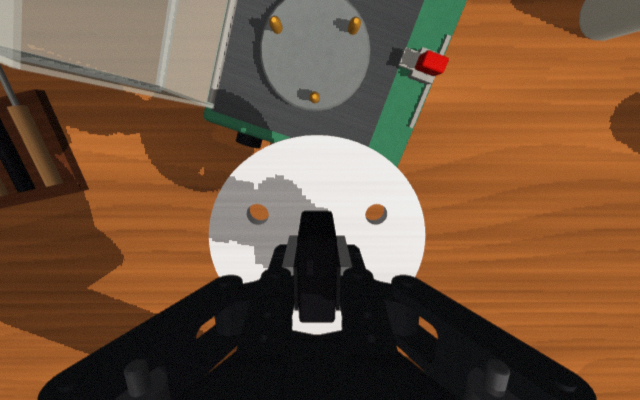

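```bash
python3 - <<'E'
from h import *
im=cv2.imread('pics/w8.png')
cv2.imwrite('pics/w8a.png',cv2.resize(im[0:115,250:380],None,fx=5,fy=5,interpolation=cv2.INTER_CUBIC))
cv2.imwrite('pics/w8b.png',cv2.resize(im[130:250,205:430],None,fx=3,fy=3,interpolation=cv2.INTER_CUBIC))
E
```

```text
(no output)
```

View pics/w8a.png

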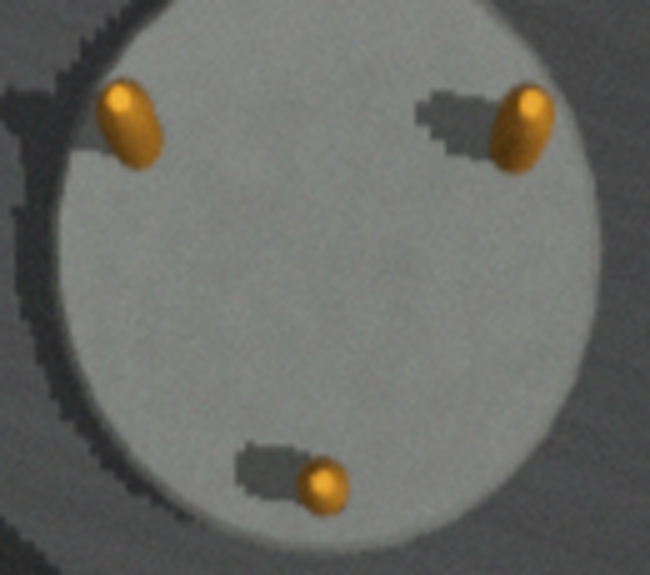

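View pics/w8b.png

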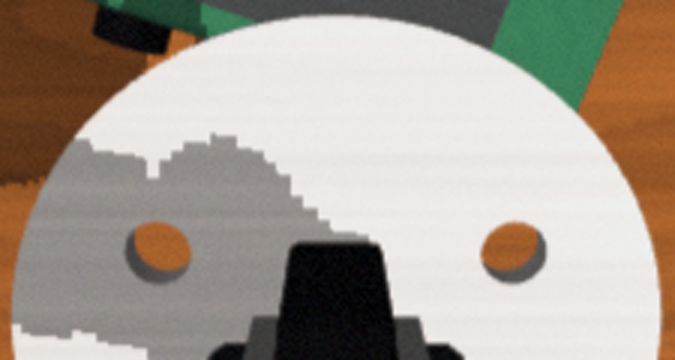

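```bash
cat > fit.py <<'E'
from h import *
from scipy.optimize import least_squares
def crop(p,x0,y0,f): return (np.array(p,float)+.5)/f-.5+[x0,y0]
def proj(c,X):
    x=X@c['R'].T+c['t']; return np.c_[c['fx']*x[:,0]/x[:,2]+c['cx'],c['fy']*x[:,1]/x[:,2]+c['cy']]
c=np.load('w8.npy',allow_pickle=True).item()
tips=crop([(118,97),(532,102),(325,480)],250,0,5)
def model(a,cx,cy,z): t=np.radians(a+np.array([0,-120,120])); return np.c_[cx+.04*np.cos(t),cy+.04*np.sin(t),np.full(3,z)]
# free z
for fixz in (None,.076):
    f=lambda v:(proj(c,model(v[0],v[1],v[2],v[3] if fixz is None else fixz))-tips).ravel()
    r=least_squares(f,[60,.5275,.27,.076],x_scale=[1,.01,.01,.01]); print('studs',fixz,r.x.round(4),'res',r.fun.round(2))
hp=crop([(158,252),(514,252)],205,130,3)
p=c['p']
for fixz in (None,-.0185):
    def f(v):
        z=p[2]+(v[3] if fixz is None else fixz); X=model(v[0],v[1],v[2],z)[:2]; return (proj(c,X)-hp).ravel()
    r=least_squares(f,[59.5,p[0],p[1],-.0185],x_scale=[1,.01,.01,.01]); print('holes',r.x.round(4),'rel TCP',(r.x[1:3]-p[:2]).round(4),r.fun.round(2))
E
python3 fit.py
```

```text
studs None [59.4602  0.5291  0.2724  0.0747] res [ 0.2   0.11  0.02 -0.21 -0.23  0.11]
studs 0.076 [59.4602  0.5288  0.2724  0.076 ] res [-0.01  0.    0.22 -0.31 -0.23  0.37]
holes [ 5.98746e+01  3.96300e-01  2.71000e-01 -2.23000e-02] rel TCP [-0.0009  0.0006] [ 0. -0.  0. -0.]
holes [ 5.98745e+01  3.97600e-01  2.71000e-01 -1.85000e-02] rel TCP [0.0003 0.0006] [-1.51  0.1   1.51  0.1 ]
```

>>> send_rows([
  [0.3,0,0,0,0,0,10],
  [0.5,0,0,0,0,0,10],
  [0.5,0,0,0,0,0,10],
  [0.35,0,0,0,0,0,10],
  [0.109,0.019,0,0,0,-0.014,10],
  [0,0,0,0,0,0,10],
  [0,0,0,0,0,0,10],
])

```text
clock: 14.15
tool_pos: [0.5272, 0.2717, 0.2089]
ee_rot: [0.497, -0.498, 0.503, -0.502]
ft_force: [-0.7, 1.2, -5.8]
opening: 0.0174
```

>>> send_rows([
  [0,0,-0.2,0,0,0,10],
  [0,0,-0.3,0,0,0,10],
  [0,0,-0.3,0,0,0,10],
  [0,0,-0.25,0,0,0,10],
  [0,0,-0.15,0,0,0,10],
  [0,0,-0.08,0,0,0,10],
  [0,0,0,0,0,0,10],
  [0,0,0,0,0,0,10],
])

```text
clock: 14.95
tool_pos: [0.5288, 0.2721, 0.1143]
ee_rot: [-0.498, 0.497, -0.502, 0.503]
ft_force: [1.4, -0.3, -5.0]
opening: 0.017
```

```bash
python3 -c "
from h import *
c=wrist_avg('w9'); pr()
cv2.imwrite('pics/w9b.png',cv2.resize(c['color'][130:250,205:430],None,fx=3,fy=3,interpolation=cv2.INTER_CUBIC))
c=capture('scene'); save(c,'scene9'); print(c['t'])
cv2.imwrite('pics/scene9b.png',cv2.resize(c['color'][160:300,360:560],None,fx=4,fy=4,interpolation=cv2.INTER_CUBIC))
"
```

```text
std [0.00017873 0.00013565 0.00034667]
p [0.5287 0.2719 0.114 ] yaw -90.55 appr [ 1.1e-03  5.0e-04 -1.0e+00]
t 15.45 p [0.5284 0.2718 0.1134] F [ 0.   -0.45 -5.59] T [-0.06 -0.06  0.01] op 0.0172 q [ 0.456  0.455  1.7   -0.     0.986  2.036]
xaxis yaw -90.55 approach [ 1.e-04 -0.e+00 -1.e+00]
[ 0.33959569 -0.40081709  1.33894274]
```

View pics/w9b.png

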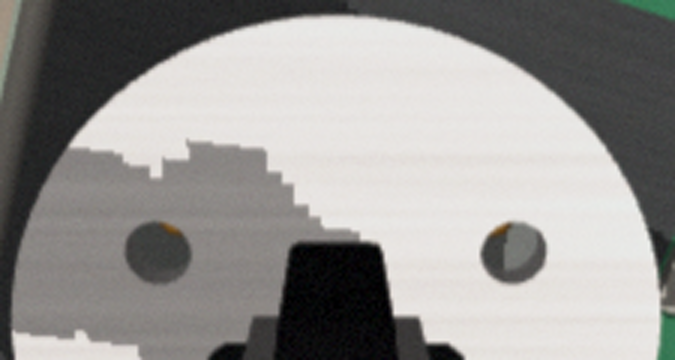

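View pics/scene9b.png

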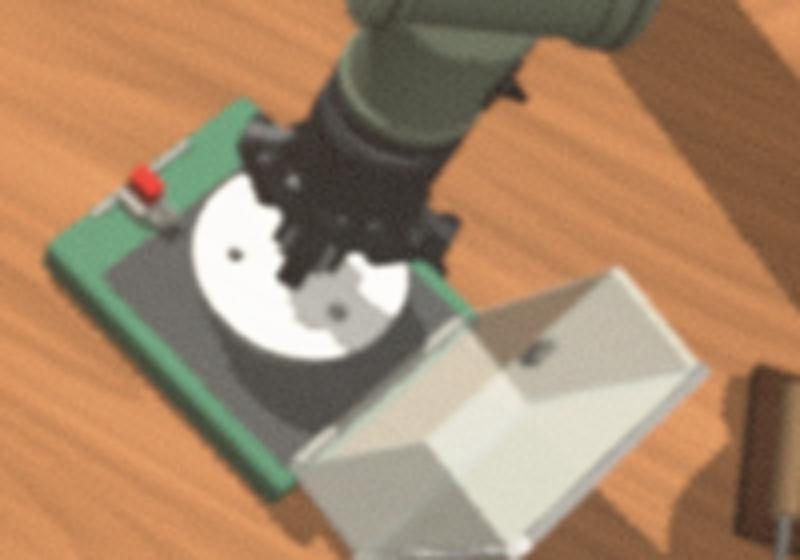

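>>> send_rows([
  [0,0,-0.04,0,0,0,10],
  [0,0,-0.04,0,0,0,10],
  [0,0,0,0,0,0,10],
])

```text
clock: 15.8
tool_pos: [0.528, 0.2716, 0.1066]
ee_rot: [0.497, -0.498, 0.503, -0.502]
ft_force: [-0.5, 0.1, -4.1]
opening: 0.017
```

```bash
cat > chk.py <<'E'
from h import *
import sys
n=sys.argv[1]
c=wrist_avg(n,4); pr()
cv2.imwrite('pics/'+n+'b.png',cv2.resize(c['color'][180:250,240:400],None,fx=5,fy=5,interpolation=cv2.INTER_CUBIC))
E
python3 chk.py w10
```

```text
std [1.70991168e-04 8.26951158e-05 2.41657870e-04]
p [0.5282 0.2717 0.1069] yaw -90.55 appr [-7.e-04 -4.e-04 -1.e+00]
t 16.0 p [0.5285 0.2718 0.1073] F [ 0.49 -0.82 -5.  ] T [-0.05 -0.03  0.03] op 0.0169 q [ 0.456  0.462  1.707 -0.     0.973  2.036]
xaxis yaw -90.55 approach [ 1.e-04 -1.e-04 -1.e+00]
```

View pics/w10b.png

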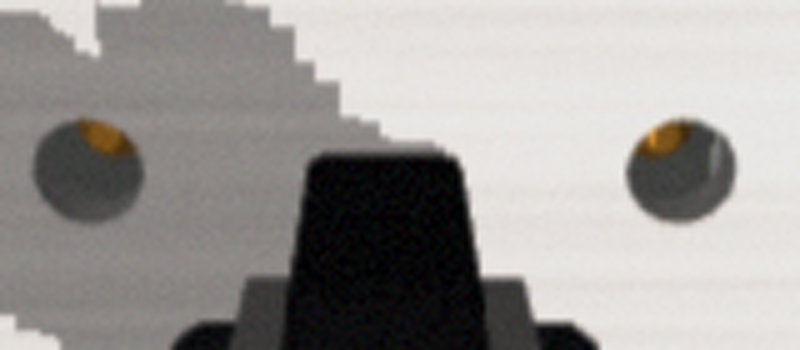

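```bash
cat > fit2.py <<'E'
from h import *
from scipy.optimize import least_squares
def crop(p,x0,y0,f): return (np.array(p,float)+.5)/f-.5+[x0,y0]
def proj(c,X):
    x=X@c['R'].T+c['t']; return np.c_[c['fx']*x[:,0]/x[:,2]+c['cx'],c['fy']*x[:,1]/x[:,2]+c['cy']]
def model(a,cx,cy,z): t=np.radians(a+np.array([0,-120,120])); return np.c_[cx+.04*np.cos(t),cy+.04*np.sin(t),np.full(3,z)]
def fit(c,px,z):
    f=lambda v:(proj(c,model(v[0],v[1],v[2],z)[:2])-px).ravel()
    r=least_squares(f,[59.5,.528,.272],x_scale=[1,.01,.01]); return r.x.round(4),r.fun.round(2)
E
python3 - <<'E'
from fit2 import *
c=np.load('w10.npy',allow_pickle=True).item(); p=c['p']
print('tips',fit(c,crop([(104,137),(661,140)],240,180,5),.076))
for dz in (-.0185,-.0205,-.0223):
    print('holes',dz,fit(c,crop([(88,171),(681,171)],240,180,5),p[2]+dz))
E
```

```text
tips (array([59.1528,  0.5283,  0.2727]), array([-0.84,  0.05,  0.84,  0.06]))
holes -0.0185 (array([59.4762,  0.5284,  0.2723]), array([-1.55,  0.1 ,  1.55,  0.1 ]))
holes -0.0205 (array([59.4765,  0.5278,  0.2723]), array([-0.74,  0.05,  0.74,  0.05]))
holes -0.0223 (array([59.4766,  0.5272,  0.2723]), array([-0.04,  0.  ,  0.04,  0.  ]))
```

>>> send_rows([
  [0.006,0.005,0,0,0,-0.008,10],
  [0,0,-0.03,0,0,0,10],
  [0,0,-0.03,0,0,0,10],
  [0,0,-0.03,0,0,0,10],
  [0,0,0,0,0,0,10],
])

```text
clock: 16.5
tool_pos: [0.5285, 0.272, 0.1]
ee_rot: [0.496, -0.497, 0.504, -0.503]
ft_force: [0.9, -0.0, -4.6]
opening: 0.0168
```

```bash
python3 chk.py w11
```

```text
std [1.45332604e-04 6.61182419e-05 2.06535117e-04]
p [0.5287 0.2721 0.1003] yaw -90.79 appr [-5.e-04 -3.e-04 -1.e+00]
t 16.7 p [0.529  0.2722 0.1006] F [ 0.75 -0.04 -4.83] T [-0.01  0.02  0.07] op 0.0172 q [ 0.456  0.47   1.713 -0.     0.959  2.041]
xaxis yaw -90.79 approach [ 2.e-04 -0.e+00 -1.e+00]
```

View pics/w11b.png

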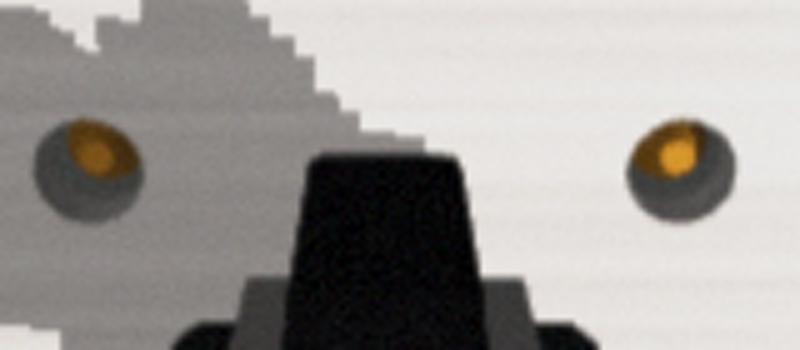

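>>> send_rows([
  [0.004,-0.005,-0.03,0,0,0,10],
  [0,0,-0.03,0,0,0,10],
  [0,0,-0.03,0,0,0,10],
  [0,0,0,0,0,0,10],
])

```text
clock: 17.1
tool_pos: [0.5289, 0.2716, 0.0933]
ee_rot: [0.496, -0.497, 0.504, -0.503]
ft_force: [-1.0, -0.4, -3.9]
opening: 0.0172
```

```bash
python3 chk.py w12
```

```text
std [1.25589744e-04 6.99414268e-05 1.92023034e-04]
p [0.529  0.2717 0.0936] yaw -90.79 appr [-4.e-04 -3.e-04 -1.e+00]
t 17.3 p [0.5292 0.2718 0.0939] F [-0.11 -0.6  -5.19] T [0.03 0.01 0.02] op 0.0168 q [ 0.455  0.477  1.72  -0.     0.944  2.04 ]
xaxis yaw -90.79 approach [ 1.e-04 -0.e+00 -1.e+00]
```

View pics/w12b.png

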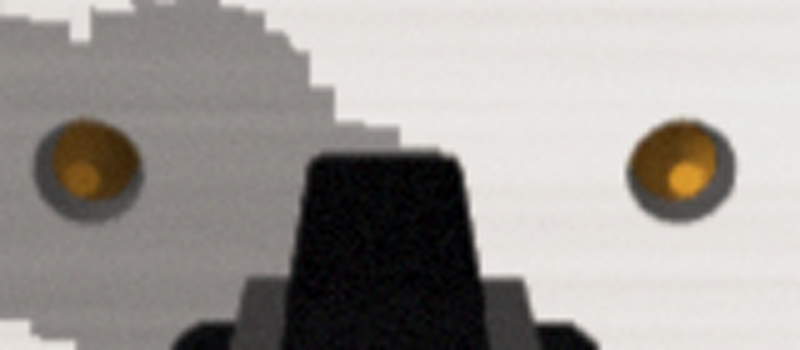

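>>> send_rows([
  [0,0,-0.03,0,0,0,10],
  [0,0,-0.03,0,0,0,10],
  [0,0,-0.03,0,0,0,10],
  [0,0,0,0,0,0,10],
])

```text
clock: 17.7
tool_pos: [0.5289, 0.2716, 0.0866]
ee_rot: [0.496, -0.497, 0.504, -0.503]
ft_force: [0.1, -0.7, -5.2]
opening: 0.0169
```

```bash
python3 chk.py w13
```

```text
std [1.27600582e-04 7.10984739e-05 1.75794497e-04]
p [0.529  0.2717 0.0868] yaw -90.79 appr [-4.e-04 -3.e-04 -1.e+00]
t 17.9 p [0.5292 0.2718 0.0871] F [ 0.19  0.7  -4.79] T [ 0.02 -0.01  0.03] op 0.017 q [ 0.455  0.484  1.727 -0.     0.93   2.04 ]
xaxis yaw -90.79 approach [ 2.e-04  0.e+00 -1.e+00]
```

View pics/w13b.png

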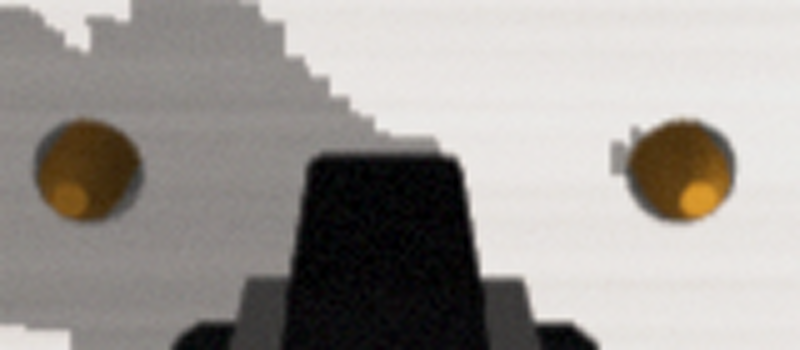

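Going in well; continue slowly.

>>> send_rows([
  [0,0,-0.02,0,0,0,10],
  [0,0,-0.02,0,0,0,10],
  [0,0,0,0,0,0,10],
])

```text
clock: 18.2
tool_pos: [0.529, 0.2716, 0.0838]
ee_rot: [0.496, -0.497, 0.503, -0.503]
ft_force: [-0.3, -1.1, -4.1]
opening: 0.0171
```

>>> send_rows([
  [0,0,-0.015,0,0,0,10],
  [0,0,0,0,0,0,10],
  [0,0,0,0,0,0,10],
])

```text
clock: 18.5
tool_pos: [0.5292, 0.2718, 0.0829]
ee_rot: [-0.497, 0.497, -0.503, 0.503]
ft_force: [-0.7, -0.4, -5.1]
opening: 0.0171
```

```bash
python3 chk.py w14
```

```text
std [3.12110538e-05 4.91258164e-06 4.47115056e-05]
p [0.5292 0.2718 0.083 ] yaw -90.79 appr [ 1.e-04 -1.e-04 -1.e+00]
t 18.7 p [0.5292 0.2718 0.083 ] F [ 0.66 -0.03 -4.25] T [-0.04 -0.02  0.02] op 0.0171 q [ 0.455  0.489  1.732 -0.     0.921  2.04 ]
xaxis yaw -90.79 approach [ 1.e-04 -1.e-04 -1.e+00]
```

View pics/w14.png

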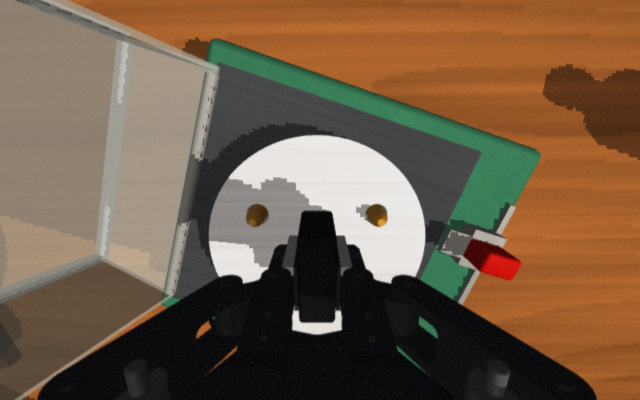

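>>> send_rows([
  [0,0,-0.012,0,0,0,10],
  [0,0,0,0,0,0,10],
  [0,0,0,0,0,0,10],
])

```text
clock: 19.0
tool_pos: [0.5293, 0.2718, 0.0826]
ee_rot: [-0.497, 0.496, -0.503, 0.504]
ft_force: [-1.6, -0.4, 0.4]
opening: 0.017
```

>>> send_rows([
  [0,0,-0.012,0,0,0,10],
  [0,0,0,0,0,0,10],
  [0,0,0,0,0,0,10],
])

```text
clock: 19.3
tool_pos: [0.5293, 0.2718, 0.0826]
ee_rot: [-0.497, 0.496, -0.503, 0.504]
ft_force: [-3.6, -0.2, 7.2]
opening: 0.0169
```

>>> send_rows([
  [0,0,-0.012,0,0,0,10],
  [0,0,0,0,0,0,10],
  [0,0,0,0,0,0,10],
])

```text
clock: 19.6
tool_pos: [0.5293, 0.2718, 0.0825]
ee_rot: [-0.497, 0.496, -0.503, 0.504]
ft_force: [-3.6, -1.4, 11.6]
opening: 0.017
```

>>> send_rows([
  [0,0,0.024,0,0,0,10],
  [0,0,0,0,0,0,10],
])

```text
clock: 19.8
tool_pos: [0.5294, 0.2719, 0.0825]
ee_rot: [-0.497, 0.496, -0.503, 0.504]
ft_force: [-2.2, 0.0, 3.2]
opening: 0.0171
```

>>> send_rows([
  [0,0,0,0,0,0,36],
  [0,0,0,0,0,0,36],
  [0,0,0,0,0,0,36],
  [0,0,0,0,0,0,36],
  [0,0,0,0,0,0,36],
])

```text
clock: 20.3
tool_pos: [0.5293, 0.2718, 0.082]
ee_rot: [-0.497, 0.497, -0.503, 0.503]
ft_force: [-1.0, 0.0, 0.4]
opening: 0.0361
```

```bash
python3 chk.py w15
```

```text
std [2.23813792e-05 1.49828837e-05 2.85817157e-05]
p [0.5292 0.2718 0.082 ] yaw -90.79 appr [ 0.e+00 -1.e-04 -1.e+00]
t 20.5 p [0.5292 0.2718 0.0821] F [-0.15 -0.53 -0.67] T [-0.02 -0.08 -0.04] op 0.0363 q [ 0.455  0.49   1.733 -0.     0.919  2.04 ]
xaxis yaw -90.79 approach [ 1.e-04 -1.e-04 -1.e+00]
```

View pics/w15.png

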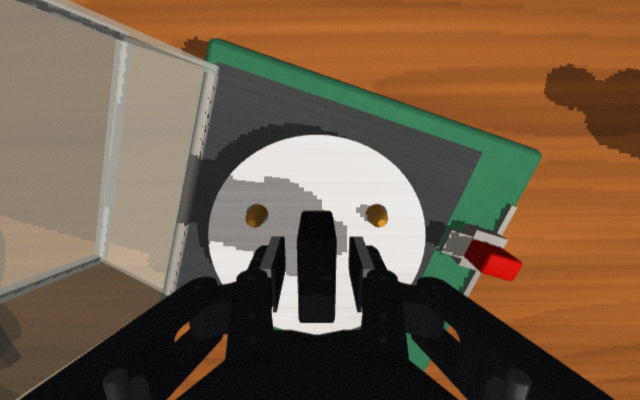

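Released cleanly, with no force left on the gripper. Retreating straight up, then back.

>>> send_rows([
  [0,0,0.1,0,0,0,36],
  [0,0,0.25,0,0,0,36],
  [0,0,0.4,0,0,0,36],
  [0,0,0.5,0,0,0,36],
  [0,0,0.5,0,0,0,36],
  [-0.3,-0.1,0.3,0,0,0,36],
  [-0.5,-0.2,0,0,0,0,36],
  [-0.5,-0.2,0,0,0,0,36],
])

```text
clock: 21.3
tool_pos: [0.4311, 0.234, 0.2371]
ee_rot: [-0.497, 0.496, -0.503, 0.504]
ft_force: [-0.5, 0.1, 0.3]
opening: 0.0357
```

>>> send_rows([
  [-0.4,-0.2,0,0,0,0,36],
  [0,-0.4,0,0,0,0,36],
  [0,-0.4,0,0,0,0,36],
  [0,0,0,0,0,0,36],
  [0,0,0,0,0,0,36],
])

```text
clock: 21.8
tool_pos: [0.4018, 0.1592, 0.2365]
ee_rot: [-0.497, 0.496, -0.504, 0.504]
ft_force: [-0.6, 1.0, -0.4]
opening: 0.0361
```

```bash
python3 - <<'E'
from h import *
pr(); c=capture('top'); save(c,'top9')
cv2.imwrite('pics/top9b.png',cv2.resize(c['color'][150:300,80:280],None,fx=4,fy=4,interpolation=cv2.INTER_CUBIC))
s=capture('scene'); save(s,'scene9')
cv2.imwrite('pics/scene9b.png',cv2.resize(s['color'][160:300,360:560],None,fx=4,fy=4,interpolation=cv2.INTER_CUBIC))
for n,c in (('top',c),('scene',s)):
  for t in ['plate_grip','jar_middle','bur_block_middle','oil_middle','tray_middle']:
    print(n,t,[(np.round(d['position'],3),round(d['confidence'],2)) for d in spot_point(t,c)[:1]])
E
```

```text
t 21.8 p [0.4018 0.1592 0.2365] F [-0.61  1.02 -0.35] T [-0.01 -0.03 -0.  ] op 0.0361 q [0.35  0.097 1.874 0.    1.17  1.936]
xaxis yaw -90.87 approach [ 1.3e-03  9.0e-04 -1.0e+00]
top plate_grip [(array([0.527, 0.277, 0.08 ]), 0.71)]
top jar_middle [(array([ 0.447, -0.173,  0.042]), 0.66)]
top bur_block_middle []
top oil_middle [(array([ 0.58 , -0.036,  0.086]), 0.94)]
top tray_middle [(array([ 0.756, -0.302,  0.02 ]), 0.81)]
scene plate_grip [(array([0.534, 0.271, 0.08 ]), 0.79)]
scene jar_middle [(array([ 0.446, -0.177,  0.044]), 0.72)]
scene bur_block_middle [(array([ 0.524, -0.373,  0.036]), 0.62)]
scene oil_middle [(array([ 0.576, -0.036,  0.083]), 0.58)]
scene tray_middle [(array([ 0.757, -0.298,  0.017]), 0.83)]
```

View pics/top9b.png

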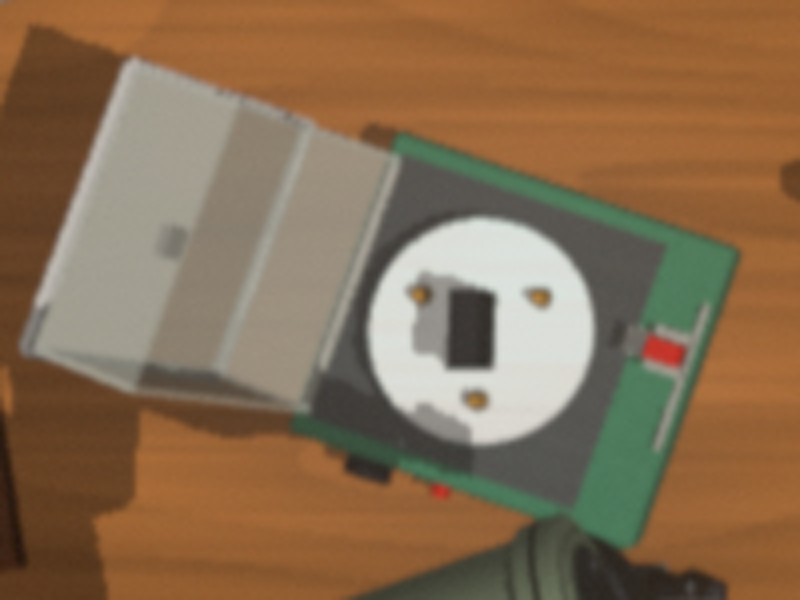

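View pics/scene9b.png

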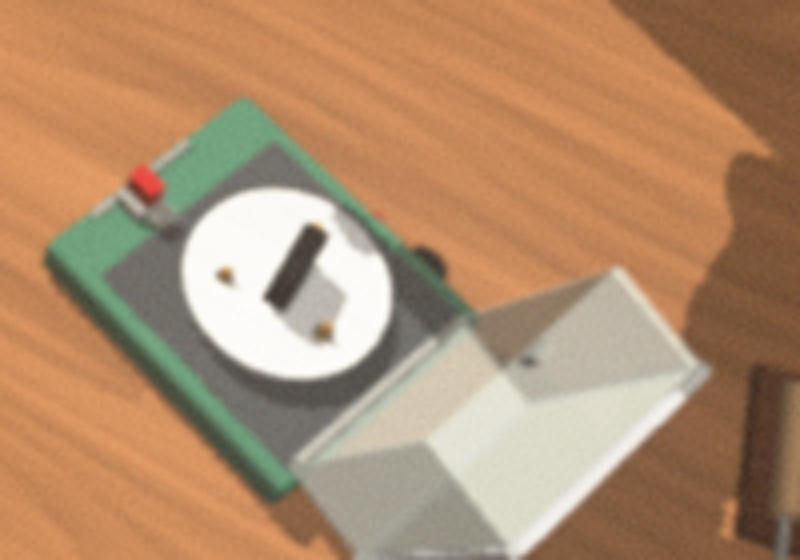

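All three studs stand through the plate at top9b (420,295), (540,297) and (477,400). The cover is open and the bystanders have not moved.

```bash
python3 -c "
from h import *
print(sign_off())"
```

```text
the job is handed in; nothing more can be done
None
```

The lapping machine is ready and the job was handed in at about 22 s of the 56 s allowed. `sign_off` gave no verdict, so the result below rests on my own checks.

**What I did:**
- I pushed the red latch away from the robot with closed fingers by roughly 20 mm, and the cover sprang open.
- I gripped the plate by its bar, carried it over the bottle and turned it about 12.7° to match the studs.
- I lowered it in small steps, correcting with the wrist camera. It touched down with the gripper at z = 0.0826 m, which matches the plate being fully home. The highest contact force I read was about 12 N, against the 60 N limit.
- I let go and moved clear.

**Last checks:**
- **Plate:** all three studs show through the holes and it looks flat in both fixed cameras.
- **Cover and latch:** the cover looks fully open; I judged this by eye and did not measure the angle. The latch is still in its released position.
- **Robot:** the force on the tool was near zero after release, and the gripper is well away.
- **Bystanders:** the jar, oil bottle, tray and bur block are within about 5 mm of where they started, which is within the detector's noise. The top camera missed the bur block in the last look, but the scene camera found it in place.

**Disagreement:** the networks' final plate positions, (0.527, 0.277) from the top camera and (0.534, 0.271) from the scene camera, differ by up to about 7 mm. That is more than their stated 4 mm. I relied on the studs being visible in the holes and on the seating height instead.

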